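Open the tofu press and draw out its box

ROBOT

A 6-joint arm with a two-finger parallel gripper is mounted at the origin on a cart in front of the work surface, level with it; the furniture and walls round the work are solid. World frame = base frame: x ahead of the robot, y to its left, z up, the work surface at z = 0. Lengths are in m, angles in rad, forces in N, time in s.
With the tool pointing down it reaches from about 0.15 to 0.775 m from the base axis. Payload 6.1 kg.
Tool frame: the origin (TCP) lies on the centre line of the jaws, within the pads' length; the fingertips stand 19 mm ahead of it and the grasp point (between the pads) is the TCP; z points along the fingers, y is the line along which they close (so a half turn about z gives the same grasp; the last joint's range is limited). The gripper opens to 85 mm and grips with 20 to 120 N. Pads are 22 mm wide; open, the fingers measure 114 mm over their backs; the gripper's body (76 mm by 85 mm) begins 54 mm behind the grasp point. The pads swing forward as they close: fully open they stand 13 mm farther back than shut.
Start: joints at [1.311, 0.126, -0.04, 1.405, 0, 1.571], TCP at [0.135, 0.507, 0.25] pointing down, gripper open.
Joint ranges: [-2.72, 2.72], [-0.95, 1.95], [-1.27, 1.35], [-1.78, 2.02], [-1.46, 1.47], [-3.14, 3.14]. Speed limits (rad/s): [2.39, 2.39, 3.01, 3.14, 3.14, 3.14].

INTERFACE

Orientations are given as a rotation vector (axis times angle).
In Python, from bench import get_state, capture, close_job gives the robot as it stands.
- The arm moves only by the tool play_rows, never from a script. Its argument "series" is a list of rows, each an object with "rot": the turn, a rotation vector about the tool's x, y, z in rad, a list of three; "linear": the shift along the tool's x, y, z in m, a list of three; "hand": the closure, from 0 (fully open) to 1 (shut). A call has 1 to 5 rows; each row shifts and turns the commanded pose from where the row before left it, along the tool's axes as they then stand; what a row does not reach is not made up. A row lasts 1/8 s, in which the tool goes at most 62.5 mm and 10.7 degrees, less where a joint would pass 70% of its speed; a pose out of reach is approached as far as the arm can. A call with a gripper value outside its range is refused whole. The fingers move at their own pace and stop on an object; "grip_force" is the grip in N (left out, the last holds). Time passes only in rows, so rows that do not move let the fingers close. It gives the time, the measured TCP pose, the force, the opening and the grip force at its end, in the units of the state.
- get_state(): the state, without advancing time (a new reading comes with each control period).
- capture(name): name is "scene" or "side" or "wrist"; returns a dict with "image" (480x640x3 uint8, red, green, blue), "depth" (480x640 float32, m along the optical axis (not along the pixel's ray), 0 where there is no reading), "mtx" (3x3 intrinsics, pixels), "eye" and "orientation" of the camera in the world; the wrist camera has in their place "mount" (4x4, takes a point from camera to tool coordinates, whose origin is the TCP and whose axes are the flange's). Camera axes: x right, y down, z forward; pixel columns grow to the right and rows downward; lengths in m; the calibration is good to about 2 mm. A picture is of the moment at which its call begins: read the wrist's pose just before it.
- close_job(): hands the job in; it is judged then, once.
The state is a dict: "time_s": time; "joints": joint angles; "joint_vel": joint speeds; "effort": joint torques, N m; "eef_pos": TCP position; "tcp_rot": TCP orientation; "ft_force": force on the tool from outside, world axes, zero at the start; "torque": the same for the moment, N m; "opening": finger opening in m; "finger_force": force on a finger pad.
Only numpy, scipy, OpenCV 4.12 (cv2) and the standard library are available. Lean on these libraries where they do the work, as an engineer would, in place of code of your own. Each camera call takes 0.05 s, during which the arm holds its last target. There are 200 camera calls.

TASK

The tofu is pressed: turn the press's handwheel anticlockwise until the pressing plate is all the way up at its stop, letting your hand rise with the wheel and not forcing it at the end, because its soft rubber hub must not be strained. Then slide the box with the tofu out by its pull until it meets the stop at the front of the press, let go, and leave the things standing around where they are.

Things in the scene. Friction and masses are not known exactly. Their poses are not given: they have to be found in the camera images.
- press: Fixed steel screw press for tofu. Origin: on the worktop, straight below the screw; its own -x is the front, the way the box is drawn out, z is up. Base plate 250 x 150 x 10 mm (x -172 to +78 mm) with two guide rails along x (tops at z 24 mm, 102 mm between them). A bridge (30 mm in x, 158 mm in y, z 113 to 135 mm) stands on two 16 mm columns at y +-67 mm.
- nut_top (a point): Fixed: top of the brass nut (30 mm in diameter) on the bridge, on the screw's axis, 142 mm above the worktop. The upright screw passes through it on a coarse thread; the rise per turn is not known. The whole opening takes about half a turn.
- stop_bar (a point): Fixed: middle of the inner face of the bar at the front of the base that ends the box's travel, 158 mm in front of the press's origin; the bar's top is 22 mm above the worktop.
- wheel_mid (a point): Centre of the black handwheel, on the screw's axis at mid-height: a solid round disc, 60 mm in diameter, 16 mm thick, edge finely ribbed, 31 mm or more of space below it. Anticlockwise from above opens: screw, wheel and plate rise together. It turns against a steady friction of about 0.2 N m and stays where it is left. It starts 181 to 187 mm above the worktop and is at 203 mm at the stop.
- hub (a joint): Axial give of the rubber hub between wheel and screw, in m: 0 at rest, + when the wheel is dragged up relative to the screw, - when it is held or pushed down. Stiffness about 5 N per mm; damaged beyond 1.5 mm (7.5 N) either way.
- wheel (a joint): Twist of the rubber hub, in rad: the wheel's turn ahead of the screw, + anticlockwise from above, 0 at rest. Stiffness about 2 N m per rad, so about 0.1 rad while turning freely and growing once the screw is at its stop; damaged beyond 0.4 rad (0.8 N m) either way.
- box: Loose white plastic open box, 110 x 96 x 65 mm, 5 mm walls, about 0.35 kg, standing on the press's base between the rails with 3 mm play either side. Origin: centre of its underside; its axes lie as the press's. It starts below the screw (x 0 in the press's frame) and meets the stop bar with its origin at x -103 mm; the steel pressing plate on the screw (90 x 76 x 12 mm) dips into it and blocks it until fully up.
- pull (a point): Grip point of the box's pull, an upright white post at the end of a short neck on the box's front: 14 mm wide across (the box's y), 18 mm along x, 36 mm high, its top 68 mm above the box's underside. The point lies on the post's axis, 105 mm in front of the box's origin, 56 mm above the box's underside.
- tofu: Off-white block with rounded edges, 82 x 70 x 42 mm, 0.2 kg, lying loose in the box. Origin: centre of its underside.
- sesame_jar: Bystander: round jar with a red lid, 64 mm in diameter, 90 mm high. Origin: centre of its underside.
- dip_bowl: Bystander: small white bowl, 85 mm across, 40 mm high. Origin: centre of its underside.
- tin_a: Bystander: food tin, 75 mm in diameter, 58 mm high. Origin: centre of its underside.

How it is judged:
By the outcome, as a careful person would: the job done as asked, in the order asked, and still so for the second after the job is handed in, with the robot touching nothing.
It also fails if it takes over 72 s, if anything falls off the work surface, if the arm or the gripper's body presses on something with over 40 N, if the wrist force passes 120 N, or if a joint passes its speed limit or range.

## Working session

There is one attempt and no reset: what is moved stays moved. The work goes in short steps, Python scripts to look and compute and a tool call to move; the robot and the scene stay as the last step left them, time stands still between calls to the robot, and variables do not carry over. Pictures are saved under pics/ and viewed, at most 10 in all, crops included, and the job is handed in when it is done.

Besides the shell and the picture viewer there is one more tool, called after "Request:" as name(argument=value, ...) on one line, values as JSON. play_rows: Moves the arm, as the interface text tells. Its arguments: {"type":"object","properties":{"series":{"type":"array","items":{"type":"object","properties":{"rot":{"type":"array","items":{"type":"number"}},"linear":{"type":"array","items":{"type":"number"}},"hand":{"type":"number"}}}},"grip_force":{"type":"number"}},"required":["series"]}

```bash
mkdir -p pics; ls; cat > h.py <<'E'
import numpy as np, cv2
from scipy.spatial.transform import Rotation as R
from bench import get_state, capture, close_job
def cam(name):
    s=get_state(); c=capture(name); T=np.eye(4)
    if name=="wrist":
        W=np.eye(4); W[:3,:3]=R.from_rotvec(s["tcp_rot"]).as_matrix(); W[:3,3]=s["eef_pos"]; T=W@np.array(c["mount"])
    else:
        o=np.array(c["orientation"],float)
        T[:3,:3]=o if o.shape==(3,3) else (R.from_rotvec(o).as_matrix() if o.size==3 else R.from_quat(o).as_matrix())
        T[:3,3]=c["eye"]
    return c,T
def cloud(c,T):
    v,u=np.mgrid[:480,:640]; d=c["depth"]; K=np.array(c["mtx"])
    P=np.stack([(u-K[0,2])/K[0,0]*d,(v-K[1,2])/K[1,1]*d,d],-1)
    P=P@T[:3,:3].T+T[:3,3]; P[d==0]=np.nan; return P
def save(c,n): cv2.imwrite("pics/"+n,c["image"][:,:,::-1])
E
python3 - <<'E'
from h import *
print({k:np.round(v,3) for k,v in get_state().items()})
for n in("scene","side"):
    c,T=cam(n); save(c,n+".png"); print(c["orientation"],c["eye"],c["mtx"]); np.save(n+"P.npy",cloud(c,T))
E
```

```text
pics
{'time_s': np.float64(0.0), 'joints': array([ 1.311,  0.126, -0.041,  1.405,  0.   ,  1.571]), 'joint_vel': array([ 0.001,  0.002, -0.   ,  0.001, -0.001,  0.002]), 'effort': array([ 0.0000e+00, -4.3591e+01,  3.5292e+01,  1.7000e-02, -0.0000e+00,
        0.0000e+00]), 'eef_pos': array([0.135, 0.507, 0.25 ]), 'tcp_rot': array([-4.070e-01, -3.115e+00,  2.000e-03]), 'ft_force': array([ 1.262,  0.134, -0.704]), 'torque': array([-0.008, -0.055,  0.04 ]), 'finger_force': np.float64(0.0), 'opening': np.float64(0.086)}
[-2.14518467  0.54404731 -0.30205923] [ 0.19864899 -0.33066712  0.630763  ] [[513.37150861   0.         319.2371382 ]
 [  0.         513.37150861 242.40073969]
 [  0.           0.           1.        ]]
[-0.34491348  2.47549744 -1.66514658] [0.36448178 1.00161494 0.47018251] [[433.31863783   0.         314.88133222]
 [  0.         433.31863783 244.43213938]
 [  0.           0.           1.        ]]
```

View pics/scene.png

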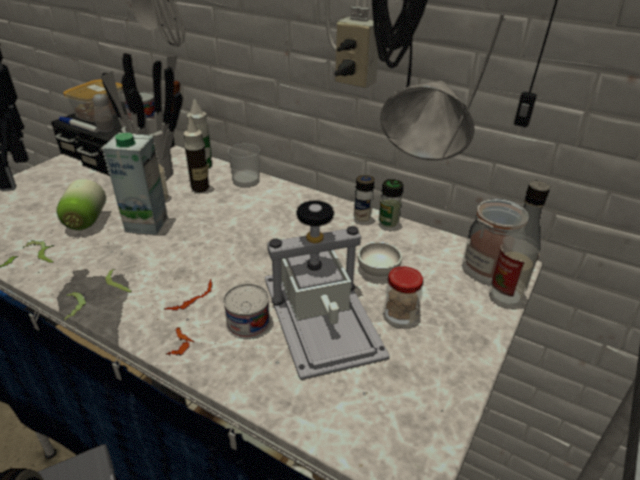

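View pics/side.png

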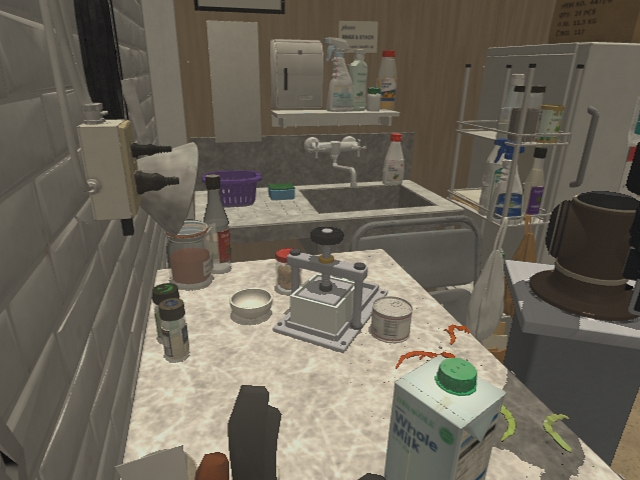

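The scene picture shows the wheel at about (315,212), the bridge ends at (276,245) and (353,235), the pull top at (328,298) and the base's front corners at (300,369) and (385,356). The jar is at (404,293), the tin at (246,308) and the bowl at (379,260). The side view agrees, with the wheel at (326,237).

```bash
python3 - <<'E'
import numpy as np
for n,pts in(("scene",dict(wheel=(315,207),wheelf=(315,222),bl=(276,243),br=(353,234),pull=(327,298),fl=(302,367),fr=(383,355),bkl=(272,284),jar=(405,275),tin=(246,297),bowl=(379,262)),),("side",dict(wheel=(326,232),bl=(293,258),br=(360,267),jar=(285,254),tin=(392,303)))):
    P=np.load(n+"P.npy")
    for k,(u,v) in pts.items(): print(n,k,np.round(np.nanmedian(P[v-1:v+2,u-1:u+2].reshape(-1,3),0),3))
    w=P[180:280,280:350].reshape(-1,3); w=w[(w[:,2]>.165)&(w[:,2]<.22)]
    print("wheel ext",len(w),w.min(0),w.max(0),np.percentile(w[:,2],[5,50,95]))
    top=w[w[:,2]>np.percentile(w[:,2],97)-.004]; print("top",np.median(top,0),(top.min(0)+top.max(0))/2)
    b=P[220:290,262:372].reshape(-1,3); b=b[(b[:,2]>.13)&(b[:,2]<.140)&(np.hypot(*(b[:,:2]-np.median(top,0)[:2]).T)<.11)]
    c=b.mean(0); d=np.linalg.svd((b-c)[:,:2],full_matrices=False)[2][0]; print("bridge",c,np.degrees(np.arctan2(d[1],d[0])),len(b))
E
```

```text
scene wheel [0.537 0.279 0.196]
scene wheelf [0.523 0.252 0.188]
scene bl [0.471 0.287 0.143]
scene br [0.599 0.257 0.137]
scene pull [0.528 0.216 0.056]
scene fl [0.44  0.138 0.012]
scene fr [0.565 0.101 0.011]
scene bkl [0.482 0.339 0.01 ]
scene jar [0.649 0.171 0.091]
scene tin [0.411 0.282 0.054]
scene bowl [0.697 0.303 0.01 ]
wheel ext 831 [0.50622234 0.24665245 0.17678491] [0.5686214  0.30910741 0.19762329] [0.18136407 0.19253976 0.1959207 ]
top [0.53613593 0.27544083 0.19363583] [0.53677463 0.27740779 0.1949712 ]
bridge [0.53304618 0.27383564 0.13459735] 168.3629604231063 895
side wheel [0.536 0.289 0.196]
side bl [0.601 0.282 0.133]
side br [0.468 0.304 0.141]
side jar [0.654 0.178 0.091]
side tin [0.409 0.265 0.056]
wheel ext 533 [0.50636053 0.25629571 0.16508794] [0.56720727 0.3145055  0.19705237] [0.17948734 0.19241148 0.19589894]
top [0.53556818 0.28554398 0.19357231] [0.53647885 0.28408209 0.19467254]
bridge [0.53242752 0.28938786 0.13467585] 168.81126753159413 604
```

Request:
play_rows(series=[{"linear":[-0.045,-0.012,-0.002],"rot":[0,0,0],"hand":0},{"linear":[-0.045,-0.012,-0.002],"rot":[0,0,0],"hand":0},{"linear":[-0.045,-0.012,-0.002],"rot":[0,0,0],"hand":0},{"linear":[-0.045,-0.012,-0.002],"rot":[0,0,0],"hand":0},{"linear":[-0.045,-0.012,-0.002],"rot":[0,0,0],"hand":0}])

```text
time_s: 0.72
eef_pos: [0.338, 0.3906, 0.26]
tcp_rot: [-0.407, -3.115, 0.001]
ft_force: [-0.7, -0.0, -0.6]
opening: 0.0856
finger_force: 0.0
```

Request:
play_rows(series=[{"linear":[-0.045,-0.012,-0.002],"rot":[0,0,0],"hand":0},{"linear":[-0.045,-0.012,-0.002],"rot":[0,0,0],"hand":0},{"linear":[-0.045,-0.012,-0.002],"rot":[0,0,0],"hand":0},{"linear":[-0.045,-0.012,-0.002],"rot":[0,0,0],"hand":0},{"linear":[-0.045,-0.012,-0.002],"rot":[0,0,0],"hand":0}])

```text
time_s: 1.35
eef_pos: [0.54, 0.2748, 0.2699]
tcp_rot: [-0.407, -3.114, 0.001]
ft_force: [0.3, 0.5, -0.8]
opening: 0.0858
finger_force: 0.0
```

Request:
play_rows(series=[{"linear":[0,0,0],"rot":[0,0,0.18],"hand":0},{"linear":[0,0,0],"rot":[0,0,0.18],"hand":0},{"linear":[0,0,0],"rot":[0,0,0.18],"hand":0},{"linear":[0,0,0],"rot":[0,0,0.18],"hand":0},{"linear":[0,0,0],"rot":[0,0,0.18],"hand":0}])

```text
time_s: 1.98
eef_pos: [0.5388, 0.2757, 0.2697]
tcp_rot: [-1.729, -2.622, 0.002]
ft_force: [-0.3, -0.2, -0.1]
opening: 0.0856
finger_force: 0.0
```

Request:
play_rows(series=[{"linear":[0,0,0],"rot":[0,0,0.15],"hand":0},{"linear":[0,0,0],"rot":[0,0,0.15],"hand":0},{"linear":[0,0,0],"rot":[0,0,0],"hand":0},{"linear":[0,0,0],"rot":[0,0,0],"hand":0}])

```text
time_s: 2.48
eef_pos: [0.5389, 0.2757, 0.27]
tcp_rot: [-2.092, -2.344, 0.001]
ft_force: [0.1, 0.0, 0.3]
opening: 0.0852
finger_force: 0.0
```

```bash
python3 - <<'E'
from h import *
s=get_state(); print({k:np.round(s[k],4) for k in("time_s","joints","eef_pos","tcp_rot","ft_force","torque","opening")})
print(np.round(R.from_rotvec(s["tcp_rot"]).as_matrix(),3))
c,T=cam("wrist"); save(c,"w1.png"); P=cloud(c,T); np.save("w1P.npy",P)
w=P.reshape(-1,3); m=(w[:,2]>.17)&(w[:,2]<.21)&(np.hypot(w[:,0]-.537,w[:,1]-.28)<.05); w=w[m]
top=w[w[:,2]>.191]; print(len(top),top.min(0),top.max(0),np.median(top,0))
print(cv2.minEnclosingCircle(top[:,:2].astype(np.float32)))
E
```

```text
{'time_s': np.float64(2.475), 'joints': array([ 0.473 ,  0.2845,  0.1996,  1.4865, -0.    ,  1.9304]), 'eef_pos': array([0.5389, 0.2757, 0.27  ]), 'tcp_rot': array([-2.0919e+00, -2.3436e+00,  8.0000e-04]), 'ft_force': array([0.1303, 0.0226, 0.3197]), 'torque': array([ 0.0057, -0.0137,  0.0063]), 'opening': np.float64(0.0852)}
[[-0.113  0.994 -0.   ]
 [ 0.994  0.113 -0.   ]
 [-0.    -0.001 -1.   ]]
7393 [0.50721903 0.2523134  0.19100139] [0.56542514 0.311315   0.19822761] [0.53611111 0.28359944 0.19325768]
((0.5369002223014832, 0.28213217854499817), 0.030042773112654686)
```

Request:
play_rows(series=[{"linear":[0.0065,-0.0013,0],"rot":[0,0,0],"hand":0},{"linear":[0,0,0.022],"rot":[0,0,0],"hand":0},{"linear":[0,0,0.022],"rot":[0,0,0],"hand":0},{"linear":[0,0,0.022],"rot":[0,0,0],"hand":0},{"linear":[0,0,0.021],"rot":[0,0,0],"hand":0}])

```text
time_s: 3.15
eef_pos: [0.5367, 0.2825, 0.1826]
tcp_rot: [-2.093, -2.342, -0.0]
ft_force: [-0.5, -0.3, 0.5]
opening: 0.0852
finger_force: 0.0
```

Request:
play_rows(series=[{"hand":0.2,"linear":[0,0,0],"rot":[0,0,0]},{"hand":0.25,"linear":[0,0,0],"rot":[0,0,0]},{"hand":0.3,"linear":[0,0,0],"rot":[0,0,0]},{"hand":0.35,"linear":[0,0,0],"rot":[0,0,0]}], grip_force=25)

```text
time_s: 3.65
eef_pos: [0.537, 0.2824, 0.1844]
tcp_rot: [2.094, 2.341, 0.002]
ft_force: [-2.3, 0.8, 2.2]
opening: 0.0592
finger_force: 27.8
```

```bash
cat > st.py <<'E'
from h import *
s=get_state(); M=R.from_rotvec(s["tcp_rot"]).as_matrix()
print(s["time_s"],"j6",round(s["joints"][5],3),"yaw_y",round(float(np.arctan2(M[1,1],M[0,1])),3),"pos",np.round(s["eef_pos"],4),"F",np.round(s["ft_force"],1),"T",np.round(s["torque"],3),"tau6",round(s["effort"][5],3),"open",round(s["opening"],4),"ff",np.round(s["finger_force"],1),"tilt",np.round(M[:2,2],3))
E
python3 st.py
```

```text
3.65 j6 1.944 yaw_y 0.111 pos [0.537  0.2824 0.1844] F [-2.3  0.8  2.2] T [0.054 0.385 0.004] tau6 -0.003 open 0.0592 ff 27.8 tilt [0.001 0.001]
```

Request:
play_rows(series=[{"hand":0.35,"linear":[0,0,-0.0002],"rot":[0,0,-0.05]},{"hand":0.35,"linear":[0,0,-0.0002],"rot":[0,0,-0.05]},{"hand":0.35,"linear":[0,0,-0.0003],"rot":[0,0,-0.05]},{"hand":0.35,"linear":[0,0,-0.0003],"rot":[0,0,-0.05]},{"hand":0.35,"linear":[0,0,0],"rot":[0,0,0]}])

```text
time_s: 4.28
eef_pos: [0.5368, 0.2823, 0.1849]
tcp_rot: [-1.851, -2.538, -0.001]
ft_force: [-3.5, 0.3, 2.6]
opening: 0.0591
finger_force: 27.9
```

```bash
python3 st.py
```

```text
4.275 j6 1.744 yaw_y 0.31 pos [0.5368 0.2823 0.1849] F [-3.5  0.3  2.6] T [ 0.164  0.613 -0.238] tau6 -0.394 open 0.0591 ff 27.9 tilt [0.    0.001]
```

Request:
play_rows(series=[{"hand":0.35,"linear":[0,0,-0.0003],"rot":[0,0,-0.05]},{"hand":0.35,"linear":[0,0,-0.0003],"rot":[0,0,-0.05]},{"hand":0.35,"linear":[0,0,-0.0003],"rot":[0,0,-0.05]},{"hand":0.35,"linear":[0,0,-0.0003],"rot":[0,0,-0.05]},{"hand":0.35,"linear":[0,0,0],"rot":[0,0,0]}])

```text
time_s: 4.9
eef_pos: [0.5367, 0.2822, 0.1859]
tcp_rot: [-1.59, -2.709, -0.001]
ft_force: [-4.9, 0.2, 2.4]
opening: 0.0586
finger_force: 27.9
```

```bash
python3 st.py
```

```text
4.9 j6 1.545 yaw_y 0.51 pos [0.5367 0.2822 0.1859] F [-4.9  0.2  2.4] T [ 0.124  0.684 -0.263] tau6 -0.396 open 0.0586 ff 27.9 tilt [-0.  0.]
```

Request:
play_rows(series=[{"hand":0.35,"linear":[0.0002,-0.0003,-0.0005],"rot":[0,0,-0.08]},{"hand":0.35,"linear":[0,0,-0.00045],"rot":[0,0,-0.08]},{"hand":0.35,"linear":[0,0,-0.00045],"rot":[0,0,-0.08]},{"hand":0.35,"linear":[0,0,-0.00045],"rot":[0,0,-0.08]},{"hand":0.35,"linear":[0,0,0],"rot":[0,0,0]}])

```text
time_s: 5.52
eef_pos: [0.5364, 0.2821, 0.1876]
tcp_rot: [-1.139, -2.928, 0.0]
ft_force: [-4.5, -0.5, 3.9]
opening: 0.059
finger_force: 28.0
```

```bash
python3 st.py
```

```text
5.525 j6 1.226 yaw_y 0.829 pos [0.5364 0.2821 0.1876] F [-4.5 -0.5  3.9] T [-0.101  0.75  -0.219] tau6 -0.496 open 0.059 ff 28.0 tilt [-0.  0.]
```

Request:
play_rows(series=[{"hand":0.35,"linear":[0,-0.0002,-0.0008],"rot":[0,0,-0.08]},{"hand":0.35,"linear":[0,0,-0.0006],"rot":[0,0,-0.08]},{"hand":0.35,"linear":[0,0,-0.0006],"rot":[0,0,-0.08]},{"hand":0.35,"linear":[0,0,-0.0006],"rot":[0,0,-0.08]},{"hand":0.35,"linear":[0,0,0],"rot":[0,0,0]}])

```text
time_s: 6.15
eef_pos: [0.5362, 0.2818, 0.1898]
tcp_rot: [-0.659, -3.071, 0.001]
ft_force: [-4.8, -1.5, 3.3]
opening: 0.0591
finger_force: 27.9
```

```bash
python3 st.py
```

```text
6.15 j6 0.907 yaw_y 1.148 pos [0.5362 0.2818 0.1898] F [-4.8 -1.5  3.3] T [-0.138  0.83  -0.173] tau6 -0.485 open 0.0591 ff 27.9 tilt [-0.001 -0.   ]
```

Request:
play_rows(series=[{"hand":0.35,"linear":[0.0002,0,-0.0009],"rot":[0,0,-0.08]},{"hand":0.35,"linear":[0,0,-0.0007],"rot":[0,0,-0.08]},{"hand":0.35,"linear":[0,0,-0.0006],"rot":[0,0,-0.08]},{"hand":0.35,"linear":[0,0,-0.0006],"rot":[0,0,-0.08]},{"hand":0.35,"linear":[0,0,0],"rot":[0,0,0]}])

```text
time_s: 6.78
eef_pos: [0.536, 0.2816, 0.1923]
tcp_rot: [-0.162, -3.137, 0.002]
ft_force: [-3.6, -2.4, 0.9]
opening: 0.0592
finger_force: 27.8
```

```bash
python3 st.py
```

```text
6.775 j6 0.587 yaw_y 1.468 pos [0.536  0.2816 0.1923] F [-3.6 -2.4  0.9] T [-0.426  0.726 -0.146] tau6 -0.472 open 0.0592 ff 27.8 tilt [-0.001 -0.001]
```

Request:
play_rows(series=[{"hand":0.35,"linear":[0,0,-0.0005],"rot":[0,0,-0.08]},{"hand":0.35,"linear":[0,0,-0.0005],"rot":[0,0,-0.08]},{"hand":0.35,"linear":[0,0,-0.0005],"rot":[0,0,-0.08]},{"hand":0.35,"linear":[0,0,-0.0005],"rot":[0,0,-0.08]},{"hand":0.35,"linear":[0,0,0],"rot":[0,0,0]}])

```text
time_s: 7.4
eef_pos: [0.536, 0.2812, 0.1942]
tcp_rot: [0.34, -3.122, 0.003]
ft_force: [-3.7, -3.0, -0.0]
opening: 0.0589
finger_force: 27.7
```

```bash
python3 st.py
```

```text
7.4 j6 0.267 yaw_y 1.788 pos [0.536  0.2812 0.1942] F [-3.7 -3.  -0. ] T [-0.608  0.712 -0.17 ] tau6 -0.414 open 0.0589 ff 27.7 tilt [-0.001 -0.002]
```

Request:
play_rows(series=[{"hand":0.35,"linear":[0.0004,-0.0003,-0.00045],"rot":[0,0,-0.08]},{"hand":0.35,"linear":[0,0,-0.00045],"rot":[0,0,-0.08]},{"hand":0.35,"linear":[0,0,-0.0005],"rot":[0,0,-0.08]},{"hand":0.35,"linear":[0,0,-0.0005],"rot":[0,0,-0.08]},{"hand":0.35,"linear":[0,0,0],"rot":[0,0,0]}])

```text
time_s: 8.02
eef_pos: [0.5361, 0.281, 0.1962]
tcp_rot: [0.832, -3.029, 0.002]
ft_force: [-2.8, -4.4, -0.2]
opening: 0.0593
finger_force: 27.7
```

```bash
python3 st.py
```

```text
8.025 j6 -0.053 yaw_y 2.107 pos [0.5361 0.281  0.1962] F [-2.8 -4.4 -0.2] T [-0.767  0.471 -0.22 ] tau6 -0.467 open 0.0593 ff 27.7 tilt [-0.    -0.002]
```

Request:
play_rows(series=[{"hand":0.35,"linear":[0.0002,-0.0002,-0.0005],"rot":[0,0,-0.08]},{"hand":0.35,"linear":[0,0,-0.0005],"rot":[0,0,-0.08]},{"hand":0.35,"linear":[0,0,-0.0005],"rot":[0,0,-0.08]},{"hand":0.35,"linear":[0,0,-0.0005],"rot":[0,0,-0.08]},{"hand":0.35,"linear":[0,0,0],"rot":[0,0,0]}])

```text
time_s: 8.65
eef_pos: [0.5362, 0.2807, 0.1983]
tcp_rot: [1.304, -2.858, 0.003]
ft_force: [-1.0, -5.1, -0.8]
opening: 0.059
finger_force: 27.7
```

```bash
python3 st.py
```

```text
8.65 j6 -0.373 yaw_y 2.427 pos [0.5362 0.2807 0.1983] F [-1.  -5.1 -0.8] T [-0.991  0.179 -0.216] tau6 -0.427 open 0.059 ff 27.7 tilt [ 0.    -0.002]
```

Request:
play_rows(series=[{"hand":0.35,"linear":[0,-0.0003,-0.0003],"rot":[0,0,-0.06]},{"hand":0.35,"linear":[0,0,-0.0003],"rot":[0,0,-0.06]},{"hand":0.35,"linear":[0,0,-0.0003],"rot":[0,0,-0.06]},{"hand":0.35,"linear":[0,0,-0.0003],"rot":[0,0,-0.05]},{"hand":0.35,"linear":[0,0,0],"rot":[0,0,0]}])

```text
time_s: 9.28
eef_pos: [0.5364, 0.2805, 0.1996]
tcp_rot: [1.623, -2.69, 0.002]
ft_force: [-1.0, -4.5, -1.1]
opening: 0.059
finger_force: 27.7
```

```bash
python3 st.py
```

```text
9.275 j6 -0.603 yaw_y 2.657 pos [0.5364 0.2805 0.1996] F [-1.  -4.5 -1.1] T [-0.964  0.268 -0.253] tau6 -0.338 open 0.059 ff 27.7 tilt [ 0.001 -0.001]
```

Request:
play_rows(series=[{"hand":0.35,"linear":[0,0,-0.0003],"rot":[0,0,-0.05]},{"hand":0.35,"linear":[0,0,-0.0003],"rot":[0,0,-0.05]},{"hand":0.35,"linear":[0,0,-0.0003],"rot":[0,0,-0.05]},{"hand":0.35,"linear":[0,0,0],"rot":[0,0,0]}])

```text
time_s: 9.78
eef_pos: [0.5365, 0.2805, 0.2005]
tcp_rot: [1.82, -2.56, 0.003]
ft_force: [-0.1, -5.0, -0.3]
opening: 0.059
finger_force: 27.7
```

```bash
python3 st.py
```

```text
9.775 j6 -0.753 yaw_y 2.807 pos [0.5365 0.2805 0.2005] F [-0.1 -5.  -0.3] T [-1.063  0.182 -0.257] tau6 -0.336 open 0.059 ff 27.7 tilt [ 0.001 -0.002]
```

Request:
play_rows(series=[{"hand":0.35,"linear":[0,0,-0.0003],"rot":[0,0,-0.05]},{"hand":0.35,"linear":[0,0,-0.0003],"rot":[0,0,-0.05]},{"hand":0.35,"linear":[0,0,0],"rot":[0,0,0]}])

```text
time_s: 10.15
eef_pos: [0.5366, 0.2804, 0.2011]
tcp_rot: [1.945, -2.466, 0.003]
ft_force: [-0.1, -4.8, -0.2]
opening: 0.059
finger_force: 27.7
```

```bash
python3 st.py
```

```text
10.15 j6 -0.853 yaw_y 2.906 pos [0.5366 0.2804 0.2011] F [-0.1 -4.8 -0.2] T [-1.028  0.105 -0.202] tau6 -0.336 open 0.059 ff 27.7 tilt [ 0.001 -0.002]
```

Request:
play_rows(series=[{"hand":0.35,"linear":[0,0,-0.0003],"rot":[0,0,-0.05]},{"hand":0.35,"linear":[0,0,-0.0003],"rot":[0,0,-0.05]},{"hand":0.35,"linear":[0,0,0],"rot":[0,0,0]}])

```text
time_s: 10.52
eef_pos: [0.5367, 0.2805, 0.2017]
tcp_rot: [2.066, -2.366, 0.003]
ft_force: [0.4, -5.3, -0.4]
opening: 0.0591
finger_force: 27.7
```

```bash
python3 st.py
```

```text
10.525 j6 -0.953 yaw_y 3.006 pos [0.5367 0.2805 0.2017] F [ 0.4 -5.3 -0.4] T [-1.038  0.038 -0.192] tau6 -0.335 open 0.0591 ff 27.7 tilt [ 0.001 -0.002]
```

Request:
play_rows(series=[{"hand":0.35,"linear":[0,0,-0.0003],"rot":[0,0,-0.05]},{"hand":0.35,"linear":[0,0,-0.0003],"rot":[0,0,-0.05]},{"hand":0.35,"linear":[0,0,0],"rot":[0,0,0]}])

```text
time_s: 10.9
eef_pos: [0.5368, 0.2804, 0.2024]
tcp_rot: [2.182, -2.26, 0.003]
ft_force: [0.6, -5.4, 0.4]
opening: 0.0592
finger_force: 27.6
```

```bash
python3 st.py
```

```text
10.9 j6 -1.053 yaw_y 3.106 pos [0.5368 0.2804 0.2024] F [ 0.6 -5.4  0.4] T [-1.105 -0.059 -0.154] tau6 -0.334 open 0.0592 ff 27.6 tilt [ 0.001 -0.002]
```

Request:
play_rows(series=[{"hand":0.35,"linear":[0,0,-0.0003],"rot":[0,0,-0.05]},{"hand":0.35,"linear":[0,0,-0.0003],"rot":[0,0,-0.05]},{"hand":0.35,"linear":[0,0,0],"rot":[0,0,0]}])

```text
time_s: 11.28
eef_pos: [0.5369, 0.2804, 0.203]
tcp_rot: [2.292, -2.148, 0.004]
ft_force: [0.4, -5.2, -0.9]
opening: 0.0589
finger_force: 27.6
```

```bash
python3 st.py
```

```text
11.275 j6 -1.153 yaw_y -3.077 pos [0.5369 0.2804 0.203 ] F [ 0.4 -5.2 -0.9] T [-1.126 -0.062 -0.247] tau6 -0.334 open 0.0589 ff 27.6 tilt [ 0.001 -0.002]
```

Request:
play_rows(series=[{"hand":0.35,"linear":[0,0,-0.0002],"rot":[0,0,-0.05]},{"hand":0.35,"linear":[0,0,0],"rot":[0,0,0]}])

```text
time_s: 11.52
eef_pos: [0.537, 0.2804, 0.2032]
tcp_rot: [2.345, -2.09, 0.004]
ft_force: [0.8, -5.7, -1.3]
opening: 0.0591
finger_force: 27.6
```

```bash
python3 st.py
```

```text
11.525 j6 -1.203 yaw_y -3.027 pos [0.537  0.2804 0.2032] F [ 0.8 -5.7 -1.3] T [-1.042 -0.123 -0.31 ] tau6 -0.39 open 0.0591 ff 27.6 tilt [ 0.002 -0.002]
```

Request:
play_rows(series=[{"hand":0.35,"linear":[0,0,0.0001],"rot":[0,0,-0.05]},{"hand":0.35,"linear":[0,0,0],"rot":[0,0,0]}])

```text
time_s: 11.78
eef_pos: [0.537, 0.2804, 0.2031]
tcp_rot: [2.396, -2.031, 0.004]
ft_force: [1.0, -5.5, -0.8]
opening: 0.0591
finger_force: 27.7
```

```bash
python3 st.py
```

```text
11.775 j6 -1.253 yaw_y -2.977 pos [0.537  0.2804 0.2031] F [ 1.  -5.5 -0.8] T [-1.065 -0.116 -0.352] tau6 -0.483 open 0.0591 ff 27.7 tilt [ 0.002 -0.002]
```

Request:
play_rows(series=[{"hand":0.35,"linear":[0,0,0],"rot":[0,0,0.08]},{"hand":0.35,"linear":[0,0,0],"rot":[0,0,0.08]},{"hand":0.2,"linear":[0,0,0],"rot":[0,0,0]},{"hand":0,"linear":[0,0,0],"rot":[0,0,0]},{"hand":0,"linear":[0,0,0],"rot":[0,0,0]}])

```text
time_s: 12.4
eef_pos: [0.5362, 0.2816, 0.2034]
tcp_rot: [-2.231, 2.21, 0.0]
ft_force: [-0.2, 0.7, -0.0]
opening: 0.0854
finger_force: 0.0
```

Request:
play_rows(series=[{"hand":0,"linear":[0,0,-0.02],"rot":[0,0,0]},{"hand":0,"linear":[0,0,-0.02],"rot":[0,0,0]},{"hand":0,"linear":[0,0,-0.02],"rot":[0,0,0]},{"hand":0,"linear":[0,0,-0.02],"rot":[0,0,0]},{"hand":0,"linear":[0,0,0],"rot":[0,0,0]}])

```text
time_s: 13.02
eef_pos: [0.5367, 0.2818, 0.2848]
tcp_rot: [-2.23, 2.208, -0.001]
ft_force: [0.9, 0.3, -0.3]
opening: 0.0853
finger_force: 0.0
```

```bash
python3 st.py; python3 - <<'E'
from h import *
c,T=cam("wrist"); P=cloud(c,T); w=P.reshape(-1,3)
t=w[(w[:,2]>.2)&(w[:,2]<.23)&(np.hypot(w[:,0]-.537,w[:,1]-.282)<.022)]; print("top",len(t),np.percentile(t[:,2],[5,50,95]))
c,T=cam("side"); save(c,"side2.png"); 
E
python3 - <<'E'
import cv2
a=cv2.imread("pics/side2.png")[210:360,240:440]; cv2.imwrite("pics/side2c.png",cv2.resize(a,None,fx=4,fy=4,interpolation=cv2.INTER_CUBIC))
E
```

```text
13.025 j6 -1.097 yaw_y -3.132 pos [0.5367 0.2818 0.2848] F [ 0.9  0.3 -0.3] T [-0.021 -0.027  0.026] tau6 0.001 open 0.0853 ff 0.0 tilt [0.003 0.002]
top 4299 [0.2101903  0.21156159 0.21445168]
```

View pics/side2c.png

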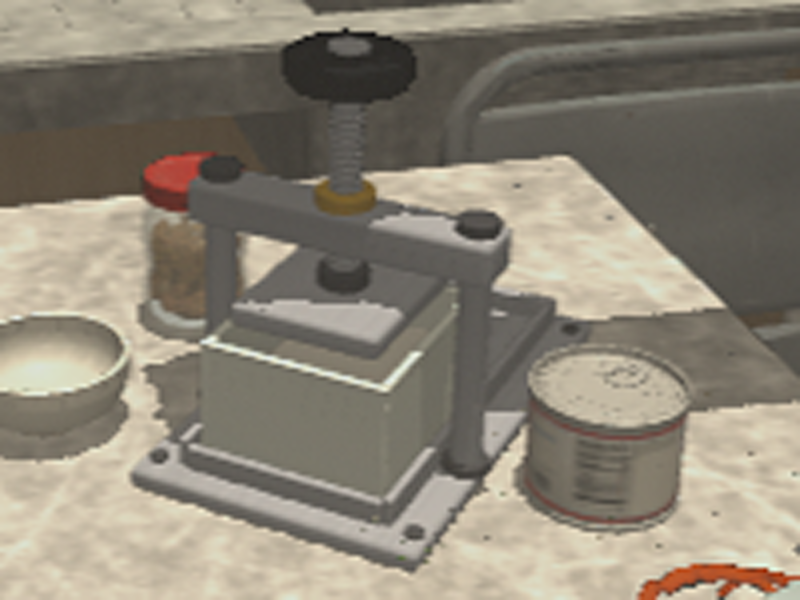

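The side crop shows the plate, at (340,310) in the crop, fully above the box rim. The wheel is up near the stop: its measured top is 0.2115, so its middle is at about 0.203. Next is the pull.

Request:
play_rows(series=[{"hand":0,"linear":[0.035,0.007,0],"rot":[0,0,0]},{"hand":0,"linear":[0.035,0.007,0],"rot":[0,0,0]},{"hand":0,"linear":[0.033,0.007,0],"rot":[0,0,0]},{"hand":0,"linear":[0,0,0.03],"rot":[0,0,0.105]},{"hand":0,"linear":[0,0,0.03],"rot":[0,0,0.105]}])

```text
time_s: 13.75
eef_pos: [0.5157, 0.1774, 0.2217]
tcp_rot: [1.982, -2.437, -0.0]
ft_force: [0.6, 0.5, 0.0]
opening: 0.0857
finger_force: 0.0
```

Request:
play_rows(series=[{"hand":0,"linear":[0,0,0],"rot":[0,0,0]},{"hand":0,"linear":[0,0,0],"rot":[0,0,0]}])

```text
time_s: 14.0
eef_pos: [0.5161, 0.1781, 0.2237]
tcp_rot: [-1.99, 2.431, 0.0]
ft_force: [-0.2, -0.4, 0.5]
opening: 0.0851
finger_force: 0.0
```

```bash
python3 st.py; python3 - <<'E'
from h import *
c,T=cam("wrist"); P=cloud(c,T); np.save("w2P.npy",P); save(c,"w2.png")
w=P.reshape(-1,3); m=(w[:,2]>.070)&(w[:,2]<.084)&(np.hypot(w[:,0]-.516,w[:,1]-.179)<.03); t=w[m]
print(len(t),t.min(0),t.max(0),np.median(t,0)); print(cv2.minAreaRect(t[:,:2].astype(np.float32)*1000))
E
```

```text
14.0 j6 -1.04 yaw_y 2.943 pos [0.5161 0.1781 0.2237] F [-0.2 -0.4  0.5] T [-0.012 -0.054 -0.018] tau6 0.001 open 0.0851 ff 0.0 tilt [0. 0.]
400 [0.50763977 0.16936422 0.07040547] [0.52319398 0.18729838 0.07960226] [0.51525722 0.17746195 0.07745121]
((515.243408203125, 178.24607849121094), (16.890674591064453, 13.86932373046875), 78.48458099365234)
```

View pics/w2.png

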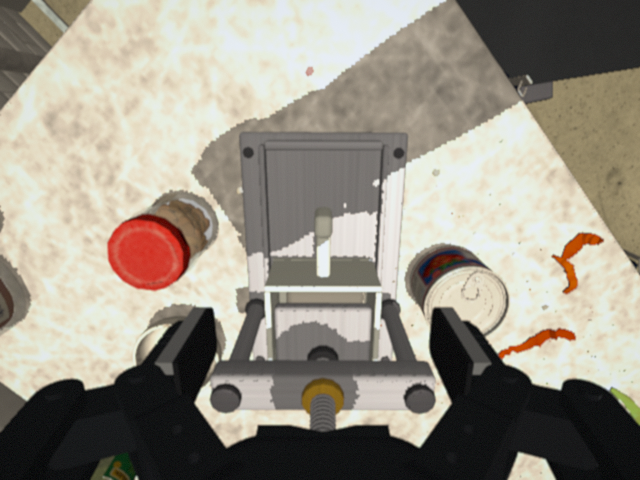

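The wrist view shows the pull at (323,222) in front of the box, square to the tool. The jar at (150,250) and the tin at (465,295) are clear of the fingers.

Request:
play_rows(series=[{"hand":0,"linear":[0,0.001,0.04],"rot":[0,0,0]},{"hand":0.2,"linear":[0,0,0.04],"rot":[0,0,0]},{"hand":0.3,"linear":[0,0,0.04],"rot":[0,0,0]},{"hand":0.3,"linear":[0,0,0.03],"rot":[0,0,0]},{"hand":0.3,"linear":[0,0,0.007],"rot":[0,0,0]}])

```text
time_s: 14.68
eef_pos: [0.5146, 0.1782, 0.0654]
tcp_rot: [1.988, -2.43, -0.001]
ft_force: [0.1, 0.4, -0.2]
opening: 0.0595
finger_force: 0.0
```

Request:
play_rows(series=[{"hand":0.6,"linear":[0,0,0],"rot":[0,0,0]},{"hand":0.8,"linear":[0,0,0],"rot":[0,0,0]},{"hand":0.9,"linear":[0,0,0],"rot":[0,0,0]},{"hand":0.9,"linear":[0,0,0],"rot":[0,0,0]},{"hand":0.9,"linear":[0,0,0],"rot":[0,0,0]}])

```text
time_s: 15.3
eef_pos: [0.5161, 0.1786, 0.0679]
tcp_rot: [-1.986, 2.431, -0.002]
ft_force: [-1.6, -0.6, 5.5]
opening: 0.0132
finger_force: 30.1
```

```bash
python3 st.py
```

```text
15.3 j6 -1.037 yaw_y 2.941 pos [0.5161 0.1786 0.0679] F [-1.6 -0.6  5.5] T [-0.025  0.214 -0.009] tau6 0.02 open 0.0132 ff 30.1 tilt [0.003 0.001]
```

Request:
play_rows(series=[{"hand":0.9,"linear":[0.003,0,-0.0005],"rot":[0,0,0]},{"hand":0.9,"linear":[0.006,0,-0.0003],"rot":[0,0,0]},{"hand":0.9,"linear":[0.008,0,0],"rot":[0,0,0]},{"hand":0.9,"linear":[0.008,0,0],"rot":[0,0,0]},{"hand":0.9,"linear":[0.005,0,0],"rot":[0,0,0]}], grip_force=35)

```text
time_s: 15.92
eef_pos: [0.5096, 0.1494, 0.0677]
tcp_rot: [-1.987, 2.43, 0.001]
ft_force: [0.8, 5.7, 3.0]
opening: 0.0136
finger_force: 34.4
```

```bash
python3 st.py
```

```text
15.925 j6 -1.086 yaw_y 2.941 pos [0.5096 0.1494 0.0677] F [0.8 5.7 3. ] T [ 1.232 -0.187  0.028] tau6 0.058 open 0.0136 ff 34.4 tilt [0.001 0.002]
```

Sliding freely, with no jam (5.7 N).

Request:
play_rows(series=[{"hand":0.9,"linear":[0.008,0,0],"rot":[0,0,0]},{"hand":0.9,"linear":[0.01,0,0],"rot":[0,0,0]},{"hand":0.9,"linear":[0.01,0,0],"rot":[0,0,0]},{"hand":0.9,"linear":[0.01,0,0],"rot":[0,0,0]},{"hand":0.9,"linear":[0.008,0,0],"rot":[0,0,0]}])

```text
time_s: 16.55
eef_pos: [0.5004, 0.1043, 0.0677]
tcp_rot: [-1.987, 2.43, 0.001]
ft_force: [0.8, 6.0, 3.8]
opening: 0.0134
finger_force: 34.4
```

Request:
play_rows(series=[{"hand":0.9,"linear":[0.006,0,0],"rot":[0,0,0]},{"hand":0.9,"linear":[0.006,0,0],"rot":[0,0,0]},{"hand":0.9,"linear":[0.005,0,0],"rot":[0,0,0]},{"hand":0.9,"linear":[0.004,0,0],"rot":[0,0,0]},{"hand":0.9,"linear":[0,0,0],"rot":[0,0,0]}])

```text
time_s: 17.18
eef_pos: [0.4962, 0.0835, 0.0677]
tcp_rot: [-1.987, 2.431, 0.0]
ft_force: [0.4, 4.8, 5.9]
opening: 0.0139
finger_force: 34.7
```

```bash
python3 st.py
```

```text
17.175 j6 -1.204 yaw_y 2.941 pos [0.4962 0.0835 0.0677] F [0.4 4.8 5.9] T [ 1.045 -0.105  0.032] tau6 -0.001 open 0.0139 ff 34.7 tilt [0.001 0.001]
```

Request:
play_rows(series=[{"hand":0.9,"linear":[0.002,0,0],"rot":[0,0,0]},{"hand":0.9,"linear":[0.002,0,0],"rot":[0,0,0]},{"hand":0.9,"linear":[0.001,0,0],"rot":[0,0,0]},{"hand":0.9,"linear":[0,0,0],"rot":[0,0,0]}])

```text
time_s: 17.68
eef_pos: [0.4953, 0.079, 0.0676]
tcp_rot: [-1.987, 2.431, 0.001]
ft_force: [0.8, 6.3, 4.7]
opening: 0.0133
finger_force: 34.6
```

Request:
play_rows(series=[{"hand":0.9,"linear":[0.001,0,0],"rot":[0,0,0]},{"hand":0.9,"linear":[0.0005,0,0],"rot":[0,0,0]},{"hand":0.9,"linear":[0,0,0],"rot":[0,0,0]}])

```text
time_s: 18.05
eef_pos: [0.495, 0.0777, 0.0676]
tcp_rot: [-1.987, 2.43, 0.001]
ft_force: [1.1, 4.8, 4.2]
opening: 0.0134
finger_force: 34.6
```

```bash
python3 st.py
```

```text
18.05 j6 -1.216 yaw_y 2.942 pos [0.495  0.0777 0.0676] F [1.1 4.8 4.2] T [ 1.48  -0.347  0.037] tau6 0.007 open 0.0134 ff 34.6 tilt [0.001 0.002]
```

Travelled about 103 mm with no contact with the stop yet, so I'll continue slowly.

Request:
play_rows(series=[{"hand":0.9,"linear":[0.0007,0,0],"rot":[0,0,0]},{"hand":0.9,"linear":[0.0007,0,0],"rot":[0,0,0]},{"hand":0.9,"linear":[0,0,0],"rot":[0,0,0]}])

```text
time_s: 18.42
eef_pos: [0.4949, 0.0773, 0.0675]
tcp_rot: [-1.986, 2.429, 0.004]
ft_force: [2.2, 10.2, 2.1]
opening: 0.0129
finger_force: 34.3
```

```bash
python3 st.py
```

```text
18.425 j6 -1.218 yaw_y 2.942 pos [0.4949 0.0773 0.0675] F [ 2.2 10.2  2.1] T [ 2.385 -0.51  -0.096] tau6 -0.092 open 0.0129 ff 34.3 tilt [0.001 0.005]
```

Request:
play_rows(series=[{"hand":0.9,"linear":[0.0008,0,0],"rot":[0,0,0]},{"hand":0.9,"linear":[0,0,0],"rot":[0,0,0]}])

```text
time_s: 18.68
eef_pos: [0.4949, 0.0772, 0.0674]
tcp_rot: [-1.986, 2.427, 0.006]
ft_force: [3.1, 12.8, 1.1]
opening: 0.0138
finger_force: 34.2
```

```bash
python3 st.py
```

```text
18.675 j6 -1.22 yaw_y 2.942 pos [0.4949 0.0772 0.0674] F [ 3.1 12.8  1.1] T [ 2.907 -0.658 -0.126] tau6 -0.112 open 0.0138 ff 34.2 tilt [0.001 0.006]
```

The box is against the stop: the force climbs and it no longer moves. Now let go and lift straight up.

Request:
play_rows(series=[{"hand":0.7,"linear":[0,0,0],"rot":[0,0,0]},{"hand":0.4,"linear":[0,0,0],"rot":[0,0,0]},{"hand":0.3,"linear":[0,0,0],"rot":[0,0,0]},{"hand":0.3,"linear":[0,0,0],"rot":[0,0,0]}])

```text
time_s: 19.18
eef_pos: [0.4938, 0.0744, 0.0669]
tcp_rot: [1.987, -2.433, 0.0]
ft_force: [-0.7, -0.4, -0.3]
opening: 0.0602
finger_force: 0.0
```

Request:
play_rows(series=[{"hand":0.3,"linear":[0,0,-0.02],"rot":[0,0,0]},{"hand":0.3,"linear":[0,0,-0.04],"rot":[0,0,0]},{"hand":0.3,"linear":[0,0,-0.04],"rot":[0,0,0]},{"hand":0.3,"linear":[0,0,-0.04],"rot":[0,0,0]},{"hand":0.3,"linear":[0,0,0],"rot":[0,0,0]}])

```text
time_s: 19.8
eef_pos: [0.4956, 0.0747, 0.2104]
tcp_rot: [-1.984, 2.429, -0.005]
ft_force: [0.1, 0.3, -0.8]
opening: 0.0595
finger_force: 0.0
```

```bash
python3 st.py; python3 - <<'E'
from h import *
c,T=cam("wrist"); P=cloud(c,T)
w=P.reshape(-1,3); m=(w[:,2]>.070)&(w[:,2]<.084)&(np.hypot(w[:,0]-.495,w[:,1]-.077)<.03); t=w[m]
r=cv2.minAreaRect(t[:,:2].astype(np.float32)*1000); print(r, np.dot(np.array(r[0])-[515.2,178.2],[-.199,-.98]))
c,T=cam("side"); save(c,"side3.png"); a=cv2.imread("pics/side3.png")[200:380,220:440]; cv2.imwrite("pics/side3c.png",cv2.resize(a,None,fx=3,fy=3,interpolation=cv2.INTER_CUBIC))
E
```

```text
19.8 j6 -1.22 yaw_y 2.941 pos [0.4956 0.0747 0.2104] F [ 0.1  0.3 -0.8] T [ 0.012  0.028 -0.015] tau6 0.0 open 0.0595 ff 0.0 tilt [0.006 0.001]
((494.6579284667969, 77.75943756103516), (17.590614318847656, 13.27529525756836), 78.52706909179688) 102.51962342529296
```

View pics/side3c.png

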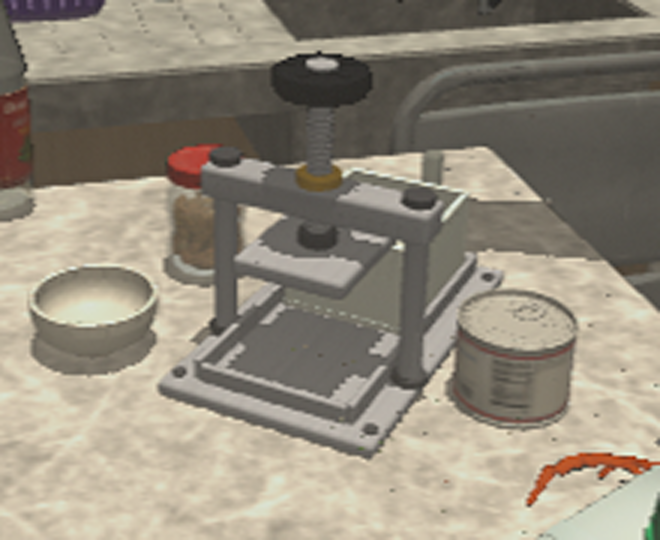

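The box is out by 102.5 mm (103 expected) and sits at the front. The plate is up, and the jar, bowl and tin look untouched.

```bash
python3 -c "
from bench import close_job; print(close_job())"
```

```text
the job is handed in; nothing more can be done
None
```

The press is fully open, with the wheel at its 203 mm stop. The box is drawn out against the front stop and released, the jar, bowl and tin look untouched, and the job was handed in at about 20 s.

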